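Select the flask's place on a four-place stirrer

ROBOT

A 6-joint arm with a two-finger parallel gripper is mounted at the origin on the work surface. World frame = base frame: x ahead of the robot, y to its left, z up, the work surface at z = 0. Lengths are in m, angles in degrees, forces in N, time in s.
With the tool pointing down it reaches from about 0.25 to 0.725 m from the base axis. Payload 9.7 kg.
Tool frame: the origin (TCP) lies on the centre line of the jaws, within the pads' length; the fingertips stand 17 mm ahead of it and the grasp point (between the pads) lies 2 mm behind it; x points along the fingers, y is the direction in which the jaws open and shut, and the axes are right-handed (so a half turn about x gives the same grasp; the last joint's range is limited). The gripper opens to 85 mm and grips with 20 to 120 N. Pads are 22 mm wide; open, the fingers measure 114 mm over their backs; the gripper's body (76 mm by 85 mm) begins 54 mm behind the grasp point. The pads swing forward as they close: fully open they stand 13 mm farther back than shut.
Start: joints at [63.369, 4.979, 10.078, 95.1, 0, 90], TCP at [0.247, 0.492, 0.248] pointing down, gripper open.
Joint ranges: [-179.16, 179.16], [-48.56, 103.87], [-65.8, 70.77], [-126.05, 130.52], [-82.76, 87.17], [-180, 180]. Speed limits (degrees/s): [127.2, 127.2, 147.25, 180, 180, 180].

INTERFACE

Orientations are given as a 3x3 rotation matrix whose columns are the frame's x, y, z axes.
In Python, from plant import ctrl gives the robot as it stands. Calls block until the motion is done:
- ctrl.movep(position, orientation): joint-space move of the TCP to a pose.
- ctrl.servo_line(position, attitude=None, feed=0.15, f_stop=None): straight line of the TCP; attitude=None keeps the orientation; feed is the mean speed in m/s. With f_stop (N) it stops when the force on the tool has changed by that much, and returns True; else False.
- ctrl.move_j(angles): joint-space move.
- ctrl.set_gripper(opening, strength=None): finger opening in m; strength is the grip in N (None keeps the last); returns when the fingers have stopped.
- ctrl.sleep(seconds).
- ctrl.inverse_kinematics(position, orientation): joint angles nearest the present ones, or None.
- ctrl.get_state(): the state.
- ctrl.get_image(name): name is "scene" or "top"; returns the picture (384x512x3 uint8, blue, green, red); there is no depth.
- ctrl.camera_info(name): a dict with "intrinsics" (3x3 intrinsics, pixels), "k1" (the pictures are not rectified: a ray, as slopes to the right and down, at radius r is drawn at 1 + k1 r^2 times it, then the intrinsics apply), "xyz" and "attitude" of the camera in the world. Camera axes: x right, y down, z forward; pixel columns grow to the right and rows downward; lengths in m; the calibration is good to about 2 mm. A picture is of the moment at which its call begins. camera_info takes no time and is no camera call.
A pose or a line that the arm cannot do raises ctrl.PlanningError and nothing moves.
- ctrl.close_job(): hands the job in, once; it reports no verdict.
The state is a dict: "time_s": time; "joints": joint angles; "dq": joint speeds; "tau": joint torques, N m; "ee_pos": TCP position; "tool_rot": TCP orientation; "force": force on the tool from outside, world axes, zero at the start; "moment": the same for the moment, N m; "finger_gap": finger opening in m.
Only numpy, scipy, OpenCV 4.12 (cv2) and the standard library are available. Lean on these libraries where they do the work, as an engineer would, in place of code of your own. Each camera call takes 0.05 s, during which the arm holds its last target.

TASK

The conical flask on the four-place stirrer is to be stirred next. With the fingertips, gently and without gripping it, push the ball-topped selector lever out of its park slot and through the H-shaped gate into the corner slot on the flask's corner, fully home against the slot's end, without putting it into any other corner slot. Leave the lever there, and leave the vessels and the other things on the bench where they stand.

Things in the scene. Friction and masses are not known exactly. Their poses are not given: they have to be found in the camera images.
- stirrer: Four-place stirrer fixed on the bench: white base 290 x 290 mm, 36 mm high; four grey round places (88 mm across, top at 40 mm), each centred 95 mm from the middle both in x and in y; in the middle a console 110 x 110 mm, top at 100 mm. Origin: centre of the underside; x to its far side (away from the robot), y left, z up; yaw within 0.4 rad.
- gate (a point): Middle of the gate plate on the console's top, 100 mm above the bench, axes as the stirrer's. Slots 16 mm wide: a crossbar along y; at its ends, 30 mm left and right, slots run along x to both sides: the four corner slots of the H, each for the place at the same corner (far left slot: far left place). The park slot runs from the crossbar's middle to the near side only. All slots are 37 mm long from the middle.
- knob (a point): Centre of the black ball knob, 30 mm across, on the lever's upright 10 mm steel stem. It turns about a pivot on the stirrer's vertical axis, 150 mm under the ball, 10 mm above the bench. Slot walls and ends stop it hard; keep the fingers under 35 N on it. Upright, the ball centre is 160 mm above the bench, right over the stirrer's origin; at a corner slot's end it is about 48 mm off in x, 46 mm in y, 145 mm high.
- lever_across (a joint): Sideways lean (rad) of the lever: 0 middle, positive to the stirrer's left (+y). With c = lever_across, l = lever_along the ball centre in the stirrer's frame is (0.15 sin l, 0.15 sin c cos l, 0.01 + 0.15 cos c cos l) m. The left and right slots lie at about +0.33 and -0.33, play 0.04. No spring, no detent: stays where left; about 1.5 N at the knob moves it.
- lever_along (a joint): Fore-and-aft lean (rad) of the lever: 0 on the crossbar (play 0.04), positive to the stirrer's far side (+x). Starts at -0.33 to -0.20 in the park slot. The corner slots end at about +0.33 and -0.33. No spring, no detent: stays where left; about 1.5 N at the knob moves it.
- flask: Conical flask: base 72 mm across, cone narrowing to a 26 mm neck, 106 mm tall, 0.1 to 0.2 kg. Loose, white plastic, stands on one of the stirrer's four places (which one varies), must stay there. Origin: centre of its underside.
- beaker: Straight open beaker, 68 mm across, 85 mm tall. Loose, white plastic, stands on one of the stirrer's four places (which one varies), must stay there. Origin: centre of its underside.
- jar: Squat closed jar with a lid, 64 mm across, 75 mm tall. Loose, white plastic, stands on one of the stirrer's four places (which one varies), must stay there. Origin: centre of its underside.
- dish: Low open dish, 76 mm across, 22 mm tall. Loose, white plastic, stands on one of the stirrer's four places (which one varies), must stay there. Origin: centre of its underside.
- reagent_bottle: Bystander: amber bottle with a cap, 60 mm across, 130 mm tall, on the bench to the right. Origin: centre of its underside.
- spatula: Bystander: spatula, 180 mm long, lying on the bench to the left.
- petri: Bystander: clear shallow dish, 100 mm across, 16 mm tall, on the bench to the left. Origin: centre of its underside.
Mind the look-alikes: they are no part of the job. Leave any turquoise look-alike of the flask alone.

How it is judged (in metres and radians):
On the way, in this order (a step that is already met when the one before it is completed fails the run):
1. the lever has been pushed out of the park slot onto the crossbar (value of joint lever_along between -0.08 and 0.08 rad), for 0.05 s.
2. the lever is home in the flask's corner slot (((x of flask in the frame of stirrer above 0.06 m and y of flask in the frame of stirrer above 0.06 m and value of joint lever_along above 0.28 rad and value of joint lever_across above 0.25 rad) or (x of flask in the frame of stirrer above 0.06 m and y of flask in the frame of stirrer below -0.06 m and value of joint lever_along above 0.28 rad and value of joint lever_across below -0.25 rad) or (x of flask in the frame of stirrer below -0.06 m and y of flask in the frame of stirrer above 0.06 m and value of joint lever_along below -0.28 rad and value of joint lever_across above 0.25 rad) or (x of flask in the frame of stirrer below -0.06 m and y of flask in the frame of stirrer below -0.06 m and value of joint lever_along below -0.28 rad and value of joint lever_across below -0.25 rad))), for 0.2 s.
At the end, for the whole second after the job is handed in: The lever is at rest in the corner slot on the flask's corner, leaning at least 0.28 rad along that slot (its end is at about 0.33) and at least 0.25 rad to that side; all four vessels stand upright within 15 mm of where they were, the other loose things within 30 mm (((x of flask in the frame of stirrer above 0.06 m and y of flask in the frame of stirrer above 0.06 m and value of joint lever_along above 0.28 rad and value of joint lever_across above 0.25 rad) or (x of flask in the frame of stirrer above 0.06 m and y of flask in the frame of stirrer below -0.06 m and value of joint lever_along above 0.28 rad and value of joint lever_across below -0.25 rad) or (x of flask in the frame of stirrer below -0.06 m and y of flask in the frame of stirrer above 0.06 m and value of joint lever_along below -0.28 rad and value of joint lever_across above 0.25 rad) or (x of flask in the frame of stirrer below -0.06 m and y of flask in the frame of stirrer below -0.06 m and value of joint lever_along below -0.28 rad and value of joint lever_across below -0.25 rad)) and velocity of joint lever_along between -0.05 and 0.05 rad/s and velocity of joint lever_across between -0.05 and 0.05 rad/s and distance of each of flask, beaker, jar, dish from where it was at the start of the episode below 0.015 m and angle between each of flask, beaker, jar, dish's own z axis and vertical below 0.15 rad and distance of each of reagent_bottle, spatula, petri from where it was at the start of the episode below 0.03 m); the robot touches nothing.
It fails at once if the lever was gripped or forced: over 35 N between fingers and lever (contact force between the fingers and lever_along above 35 N).
It fails at once if the lever was pushed more than 0.2 rad into another corner slot than the flask's ((value of joint lever_along above 0.2 rad and value of joint lever_across above 0.22 rad and not (x of flask in the frame of stirrer above 0 m and y of flask in the frame of stirrer above 0 m)) or (value of joint lever_along above 0.2 rad and value of joint lever_across below -0.22 rad and not (x of flask in the frame of stirrer above 0 m and y of flask in the frame of stirrer below 0 m)) or (value of joint lever_along below -0.2 rad and value of joint lever_across above 0.22 rad and not (x of flask in the frame of stirrer below 0 m and y of flask in the frame of stirrer above 0 m)) or (value of joint lever_along below -0.2 rad and value of joint lever_across below -0.22 rad and not (x of flask in the frame of stirrer below 0 m and y of flask in the frame of stirrer below 0 m))).
It fails at once if a vessel on the stirrer was shifted or lifted by over 15 mm or tipped (distance of any of flask, beaker, jar, dish from where it was at the start of the episode above 0.015 m or angle between any of flask, beaker, jar, dish's own z axis and vertical above 0.15 rad).
It fails at once if another loose thing on the bench was moved or lifted by over 30 mm (distance of any of reagent_bottle, spatula, petri from where it was at the start of the episode above 0.03 m).
It also fails if it takes over 45 s, if anything falls off the work surface, if the arm or the gripper's body presses on something with over 40 N, if the wrist force passes 120 N, or if a joint passes its speed limit or range.

## Working session

There is one attempt and no reset: what is moved stays moved. The work goes in short steps, each a Python script; the robot and the scene stay as the last script left them, time stands still between calls to the robot, and variables do not carry over. Pictures are saved under pics/ and viewed, and the job is handed in when it is done.

```bash
mkdir -p pics; ls
python3 - <<'E'
from plant import ctrl
import cv2,numpy as np
for n in("scene","top"):
    im=ctrl.get_image(n); cv2.imwrite(f"pics/{n}0.png",im)
    i=ctrl.camera_info(n); print(n,i)
s=ctrl.get_state();print(s["time_s"],s["ee_pos"],s["tool_rot"],s["finger_gap"],s["force"])
E
```

```text
pics
scene {'intrinsics': array([[420.33106399,   0.        , 253.82283287],
       [  0.        , 420.33106399, 188.54343335],
       [  0.        ,   0.        ,   1.        ]]), 'k1': -0.14710121669080087, 'xyz': array([ 1.21966647, -0.35052615,  1.18587702]), 'attitude': array([[ 0.49723057,  0.68834803, -0.52814652],
       [ 0.86746287, -0.40594728,  0.2876021 ],
       [-0.0164293 , -0.60115206, -0.79896576]])}
top {'intrinsics': array([[350.54871304,   0.        , 251.83941177],
       [  0.        , 350.54871304, 196.97134746],
       [  0.        ,   0.        ,   1.        ]]), 'k1': 0.022787634669176368, 'xyz': array([0.43016681, 0.00677066, 1.20779249]), 'attitude': array([[-0.01568774, -0.99719183,  0.07322812],
       [-0.99985299,  0.01513834, -0.00805152],
       [ 0.00692035, -0.07334366, -0.99728272]])}
0.1 [0.24644636 0.49147858 0.24767205] [[-5.13271615e-04  4.48288991e-01  8.93888537e-01]
 [-1.06110386e-03  8.93887907e-01 -4.48289285e-01]
 [-9.99999305e-01 -1.17860274e-03  1.68738886e-05]] 0.0850758417082175 [0.62151454 1.26507351 0.10261215]
```

View pics/scene0.png

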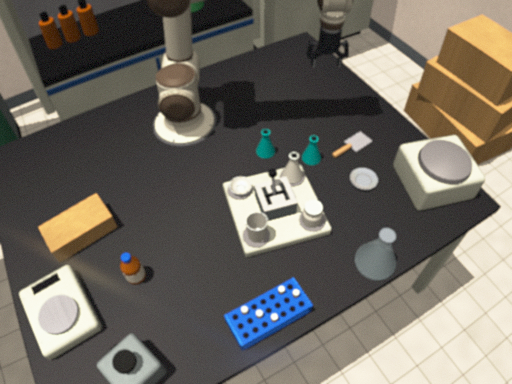

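View pics/top0.png

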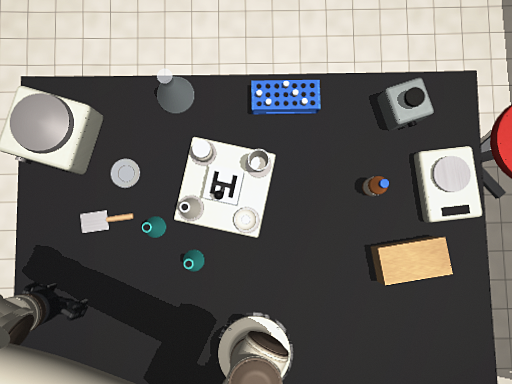

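Run:
```python
import cv2
a=cv2.imread("pics/top0.png")[110:310,150:380]; cv2.imwrite("pics/topc.png",cv2.resize(a,None,fx=3,fy=3,interpolation=2)[:600])
a=cv2.imread("pics/scene0.png")[100:300,130:390]; cv2.imwrite("pics/scenec.png",cv2.resize(a,None,fx=3,fy=3,interpolation=2)[:600])
```

```text
(no output)
```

View pics/topc.png

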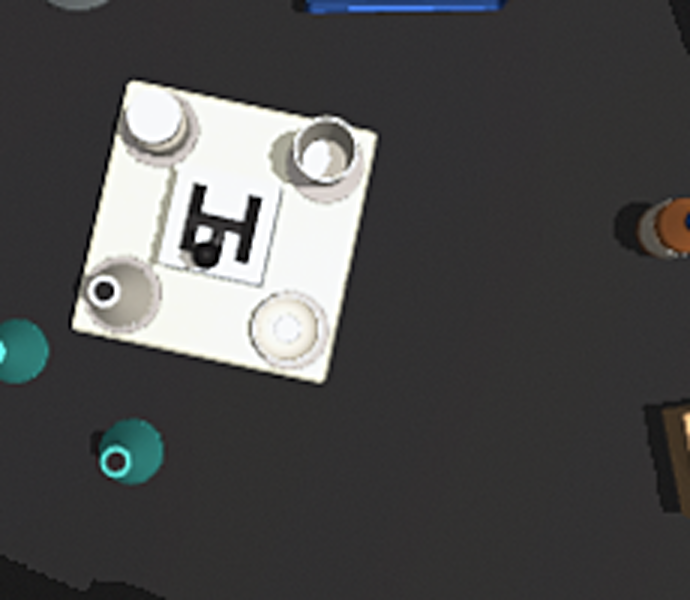

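View pics/scenec.png

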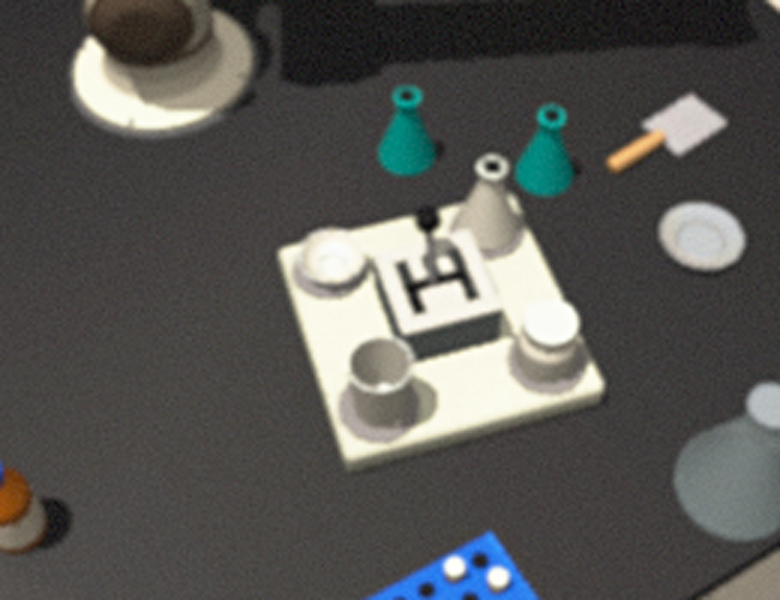

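The flask to stir is the white cone at topc (115,292), with its neck ring at (104,290). It stands on the stirrer's near-left place.

Look-alikes I'm ruling out:
- The two turquoise flasks, at topc (130,452) and (15,350), which are off the stirrer.
- The big grey flask, at top (175,92).

The other places hold the jar far left (158,120), the beaker far right (325,155) and the dish near right (287,328). The ball knob is at topc (206,252), in the park slot.

Next I compute the stirrer's pose.

```bash
cat > h.py <<'E'
import numpy as np,cv2
from scipy.optimize import least_squares
from plant import ctrl
def proj(n,P):
    i=ctrl.camera_info(n);R=np.array(i["attitude"]);p=(np.asarray(P)-i["xyz"])@R
    return cv2.projectPoints(p.reshape(-1,1,3),np.zeros(3),np.zeros(3),i["intrinsics"],np.array([i["k1"],0,0,0.]))[0].reshape(-1,2)
def S2W(q,P):
    P=np.asarray(P,float);c,s=np.cos(q[2]),np.sin(q[2])
    return P@np.array([[c,-s,0],[s,c,0],[0,0,1]]).T+[q[0],q[1],0]
def ball(l,c): return np.array([.15*np.sin(l),.15*np.sin(c)*np.cos(l),.01+.15*np.cos(c)*np.cos(l)])
E
python3 - <<'E'
from h import *
T=lambda a:np.array(a)/3.+[150,110]-1/3
S=lambda a:np.array(a)/3.+[130,100]-1/3
# FL,FR,NR,NL base-top corners
m=.145;C=[[m,m,.036],[m,-m,.036],[-m,-m,.036],[-m,m,.036]]
tp=T([[131,80],[378,131],[324,383],[72,330]])
sc=S([[604,385],[347,461],[278,254],[520,197]])  # FL,FR,NR,NL
f=lambda q:np.r_[(proj("top",S2W(q,C))-tp).ravel(),(proj("scene",S2W(q,C))-sc).ravel()]
r=least_squares(f,[.45,.08,-.2]);q=r.x;print(q,r.fun.reshape(-1,2).round(1))
kb=np.r_[T([206,252]),S([428,218])]
g=lambda v:np.r_[proj("top",S2W(q,ball(*v)))[0],proj("scene",S2W(q,ball(*v)))[0]]-kb
r=least_squares(g,[-.25,0]);print(r.x,r.fun,S2W(q,ball(*r.x)))
np.save("q.npy",q)
im=cv2.imread("pics/top0.png");big=cv2.resize(im[110:310,150:380],None,fx=3,fy=3)
G=[[0,0,.1]]+[[a*.037,b*.03,.1] for a in(-1,1) for b in(-1,1)]+[[-.095,.095,.04]]+[[-.095,.095,.146]]
for p in proj("top",S2W(q,G)): cv2.circle(big,tuple(int(v) for v in (p-[150,110]+1/3)*3),3,(0,0,255),-1)
cv2.imwrite("pics/chk.png",big)
E
```

```text
[ 0.55516112  0.08825684 -0.22914834] [[-1.3 -1.2]
 [ 0.1 -0.1]
 [ 0.   0.1]
 [-1.2 -0.7]
 [ 0.9  1.7]
 [-0.7  0.5]
 [-0.6 -1.6]
 [-2.8 -1.8]]
[-0.26962402  0.02066076] [-0.397116    0.69669254  0.05620247  1.38995524] [0.51692866 0.10024149 0.15454981]
```

View pics/chk.png

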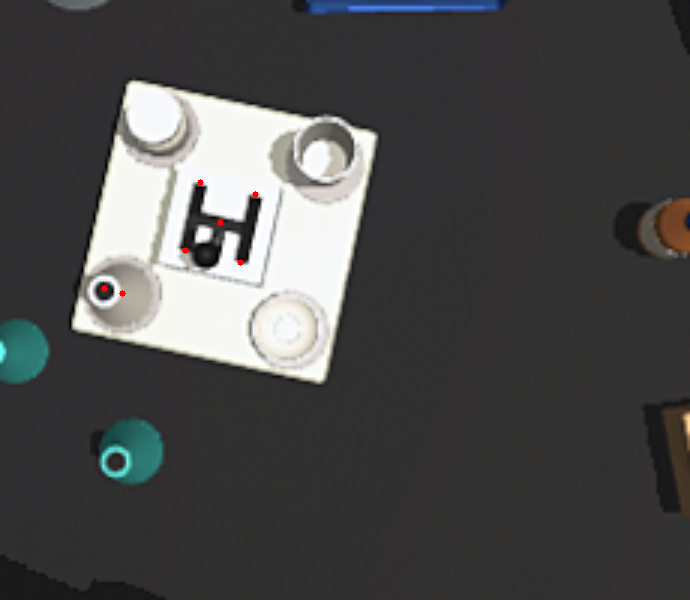

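Overlay matches the picture to about 3 mm. The gate dots sit slightly too far forward, and the near-left corner I read in the scene picture was poor. I refit with gate points added and that corner dropped.

Run:
```python
from h import *
T=lambda a:np.array(a)/3.+[150,110]-1/3
S=lambda a:np.array(a)/3.+[130,100]-1/3
m=.145;C=[[m,m,.036],[m,-m,.036],[-m,-m,.036],[-m,m,.036]]
tp=T([[129,80],[378,131],[324,383],[72,330]])
sc=S([[604,385],[347,461],[278,254]])
G=[[0,.03,.1],[0,-.03,.1]]
gt=T([[191,218],[250,230]])
f=lambda q:np.r_[(proj("top",S2W(q,C))-tp).ravel(),2*(proj("top",S2W(q,G))-gt).ravel(),(proj("scene",S2W(q,C[:3]))-sc).ravel()]
r=least_squares(f,[.45,.08,-.2],loss="soft_l1");q=r.x;print(q,r.fun.reshape(-1,2).round(1))
kb=np.r_[T([206,252]),S([428,218])]
g=lambda v:np.r_[proj("top",S2W(q,ball(*v)))[0],proj("scene",S2W(q,ball(*v)))[0]]-kb
r=least_squares(g,[-.25,0]);print(r.x,r.fun,S2W(q,ball(*r.x)))
np.save("q.npy",q)
# plan check: both yaw choices
yaw=q[2]
for ax in (0,1):
  for k in(1,-1):
    # tool x down; tool y along stirrer axis ax
    c,s=np.cos(yaw),np.sin(yaw); y=k*np.array([[c,s,0],[-s,c,0]][ax]); x=np.array([0,0,-1.]); R=np.c_[x,y,np.cross(x,y)]
    for P in ([-.085,0,.22],[0,-.03,.155],[.04,.045,.155]):
        print(ax,k,ctrl.inverse_kinematics(S2W(q,P),R))
```

```text
[ 0.55324759  0.08795132 -0.21955187] [[-1.  -0.3]
 [-0.1 -0.1]
 [ 0.6  0.4]
 [-0.8  0.4]
 [ 1.3  0.1]
 [-1.  -0.3]
 [ 0.7  0.9]
 [-0.5  0.3]
 [-1.2 -1.6]]
[-0.25649165  0.02763964] [-0.38220768  0.66581048  0.04364355  1.31491534] [0.51698108 0.10015258 0.15503748]
0 1 [ 12.75560348  -4.79134348  -2.84848122  91.94286227   0.
 115.33499876]
0 1 [  6.1253446    4.08562037  -1.18751242  84.72686721   0.
 108.70473988]
0 1 [ 11.5605907   13.00040588   8.79607928  85.79567341   0.
 114.13998597]
0 -1 [ 12.75560348  -4.79134348  -2.84848122  91.94286227   0.
 -64.66500124]
0 -1 [  6.1253446    4.08562037  -1.18751242  84.72686721   0.
 -71.29526012]
0 -1 [ 11.5605907   13.00040588   8.79607928  85.79567341   0.
 -65.86001403]
1 1 [12.75560348 -4.79134348 -2.84848122 91.94286227  0.         25.33499876]
1 1 [ 6.1253446   4.08562037 -1.18751242 84.72686721  0.         18.70473988]
1 1 [11.5605907  13.00040588  8.79607928 85.79567341  0.         24.13998597]
1 -1 [  12.75560348   -4.79134348   -2.84848122   91.94286227    0.
 -154.66500124]
1 -1 [   6.1253446     4.08562037   -1.18751242   84.72686721    0.
 -161.29526012]
1 -1 [  11.5605907    13.00040588    8.79607928   85.79567341    0.
 -155.86001403]
```

```bash
cat >> h.py <<'E'
def R0(q):
    c,s=np.cos(q[2]),np.sin(q[2]); y=np.array([-s,c,0]);x=np.array([0,0,-1.]);return np.c_[x,y,np.cross(x,y)]
def W2S(q,p):
    d=np.asarray(p)-[q[0],q[1],0];c,s=np.cos(q[2]),np.sin(q[2]);return np.array([c*d[0]+s*d[1],-s*d[0]+c*d[1],d[2]])
def rep(q,t=""):
    s=ctrl.get_state();f=W2S([0,0,q[2]],s["force"]);print(t,round(s["time_s"],2),"S:",W2S(q,s["ee_pos"]).round(4),"F:",f.round(2))
def snap(n,tag):
    im=ctrl.get_image(n);b=(im[110:310,150:380] if n=="top" else im[100:300,130:390])
    cv2.imwrite(f"pics/{tag}.png",cv2.resize(b,None,fx=3,fy=3,interpolation=2))
E
python3 - <<'E'
from h import *
q=np.load("q.npy")
ctrl.set_gripper(0.0,20)
ctrl.movep(S2W(q,[-.084,.002,.225]),R0(q));rep(q)
print(ctrl.servo_line(S2W(q,[-.084,.002,.158]),feed=.08,f_stop=8));rep(q)
snap("scene","s1");snap("top","t1")
E
```

```text
2.5 S: [-0.0842  0.0026  0.225 ] F: [-0.49 -1.07  0.34]
False
 3.48 S: [-0.0837  0.0021  0.1586] F: [0.23 0.34 0.61]
```

View pics/s1.png

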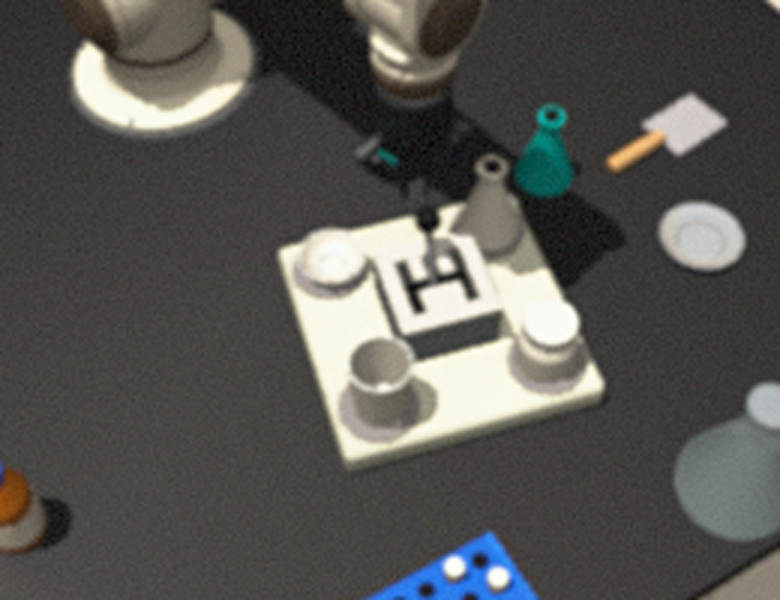

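View pics/t1.png

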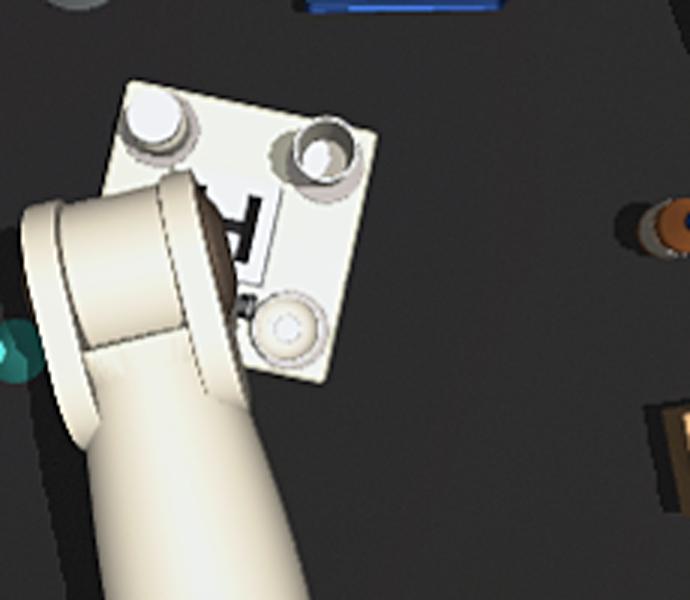

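In s1 the closed fingers (418,195) stand just on the near side of the ball (428,218), clear of the flask. Next I push along +x.

Run:
```python
from h import *
q=np.load("q.npy")
for x in (-.066,-.055,-.045,-.036,-.030):
    r=ctrl.servo_line(S2W(q,[x,.002,.158]),feed=.03,f_stop=8);rep(q,r)
    if r:break
snap("scene","s2")
```

```text
False 4.33 S: [-0.066   0.0019  0.1579] F: [-0.   -0.28  0.56]
False 4.85 S: [-0.0548  0.002   0.1579] F: [-0.8  -0.34  0.87]
False 5.33 S: [-0.0448  0.0019  0.1578] F: [ 0.11 -0.53  0.01]
False 5.78 S: [-0.0358  0.0019  0.1579] F: [-0.34  0.65  0.59]
False 6.13 S: [-0.0298  0.002   0.1579] F: [-0.95  1.11  1.04]
```

View pics/s2.png

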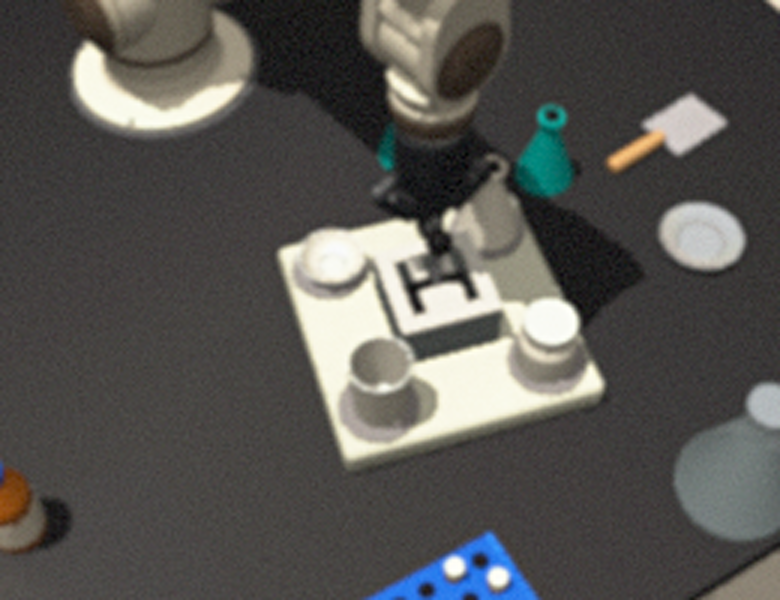

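Run:
```python
from h import *
q=np.load("q.npy")
for l in(-.25,-.15,-.1,-.05,0):print(l,((proj("scene",S2W(q,ball(l,0.0)))[0]-[130,100]+1/3)*3).round(0))
im=cv2.imread("pics/s2.png")[180:320,370:520];cv2.imwrite("pics/s2c.png",cv2.resize(im,None,fx=4,fy=4,interpolation=2))
```

```text
-0.25 [425. 223.]
-0.15 [429. 232.]
-0.1 [432. 237.]
-0.05 [434. 242.]
0 [436. 247.]
```

View pics/s2c.png

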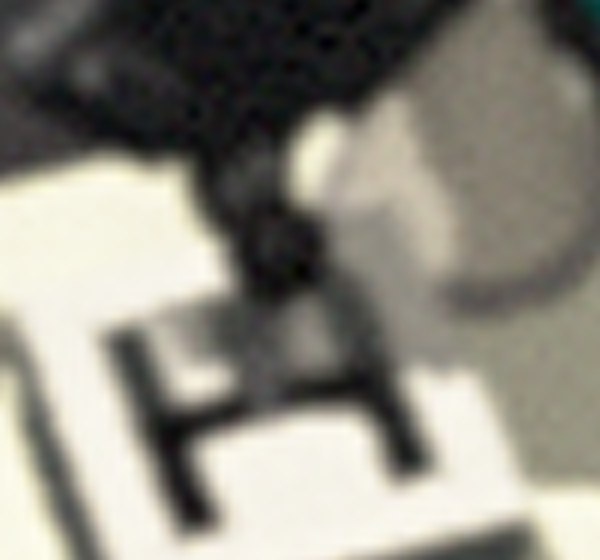

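Ball is now at s2 (441,242), so along is roughly -0.03. I push on slowly until the crossbar's far wall stops it.

Run:
```python
from h import *
q=np.load("q.npy")
for x in np.arange(-.028,-.0139,.002):
    r=ctrl.servo_line(S2W(q,[x,.002,.158]),feed=.012,f_stop=6);rep(q,r)
    if r:break
```

```text
False 6.5 S: [-0.028  0.002  0.158] F: [-1.5  -0.59  1.2 ]
False 6.82 S: [-0.0259  0.002   0.158 ] F: [-2.3   0.68  0.14]
False 7.13 S: [-0.0239  0.002   0.158 ] F: [-0.71 -0.    0.56]
False 7.45 S: [-0.0219  0.002   0.158 ] F: [-1.02 -0.16  0.9 ]
False 7.77 S: [-0.0204  0.002   0.158 ] F: [-4.72 -0.72  2.56]
True 7.97 S: [-0.0205  0.002   0.1577] F: [-4.78  0.35  2.78]
```

Far wall reached with the fingers at x=-20.5 mm, so the ball is about 5 mm past the middle, as expected. I back off 6 mm, go round over the top to the right side and push left.

Run:
```python
from h import *
q=np.load("q.npy")
L=lambda P,**k:ctrl.servo_line(S2W(q,P),**k)
L([-.032,.002,.158],feed=.06)
L([-.036,.002,.215],feed=.12)
L([.003,-.055,.215],feed=.12)
print(L([.003,-.055,.156],feed=.08,f_stop=8));rep(q)
for y in (-.035,-.025,-.015,-.005,.005,.013):
    r=L([.002,y,.156],feed=.03,f_stop=7);rep(q,r)
    if r:break
snap("scene","s3")
```

```text
False
 10.55 S: [ 0.0032 -0.0549  0.1565] F: [-1.08  0.33 -0.56]
False 11.37 S: [ 0.002 -0.035  0.156] F: [-0.25  1.09 -0.71]
False 11.85 S: [ 0.002  -0.0249  0.156 ] F: [ 1.01 -0.58  0.64]
False 12.33 S: [ 0.002  -0.0147  0.156 ] F: [-0.07 -0.23  0.29]
False 12.82 S: [ 0.002  -0.0047  0.1559] F: [ 0.32 -1.39 -0.31]
False 13.3 S: [0.002  0.0053 0.156 ] F: [-0.17 -0.57  0.04]
False 13.72 S: [0.002  0.0133 0.156 ] F: [ 0.09 -0.64 -0.01]
```

View pics/s3.png

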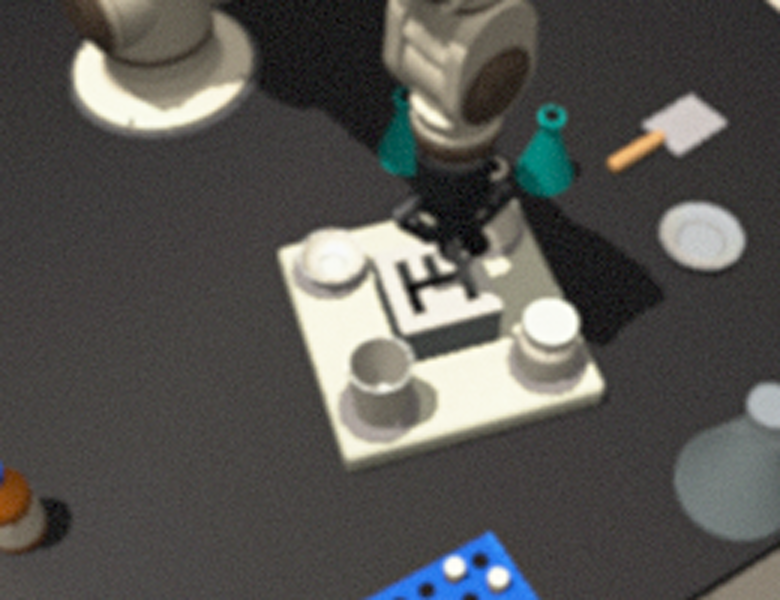

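In s3 the ball (476,240) has moved left along the crossbar. I push on slowly to the left wall.

Run:
```python
from h import *
q=np.load("q.npy")
L=lambda P,**k:ctrl.servo_line(S2W(q,P),**k)
for y in np.arange(.015,.0395,.002):
    r=L([.002,y,.155],feed=.012,f_stop=6);rep(q,r)
    s=ctrl.get_state()
    if r or W2S([0,0,q[2]],s["force"])[1]<-4:break
snap("scene","s4")
print([(c,((proj("scene",S2W(q,ball(l,c)))[0]-[130,100]+1/3)*3).round(0),l) for c in(.25,.3,.35) for l in (-.03,.03)])
im=cv2.imread("pics/s4.png")[170:310,400:550];cv2.imwrite("pics/s4c.png",cv2.resize(im,None,fx=4,fy=4,interpolation=2))
```

```text
False 14.1 S: [0.002  0.015  0.1551] F: [ 0.22 -1.1   0.68]
False 14.42 S: [0.002  0.017  0.1549] F: [ 0.04 -1.52 -1.8 ]
False 14.73 S: [0.002  0.0191 0.1549] F: [ 0.38 -1.4  -0.68]
False 15.05 S: [0.002  0.0211 0.155 ] F: [-0.72 -1.26  0.02]
False 15.37 S: [0.002  0.0231 0.155 ] F: [ 0.31 -0.6  -1.37]
False 15.68 S: [0.002  0.025  0.1549] F: [ 0.49 -2.72 -1.35]
True 15.93 S: [0.0019 0.0256 0.1544] F: [ 1.37 -3.11  2.36]
[(0.25, array([469., 238.]), -0.03), (0.25, array([472., 245.]), 0.03), (0.3, array([475., 238.]), -0.03), (0.3, array([478., 244.]), 0.03), (0.35, array([481., 237.]), -0.03), (0.35, array([484., 244.]), 0.03)]
```

View pics/s4c.png

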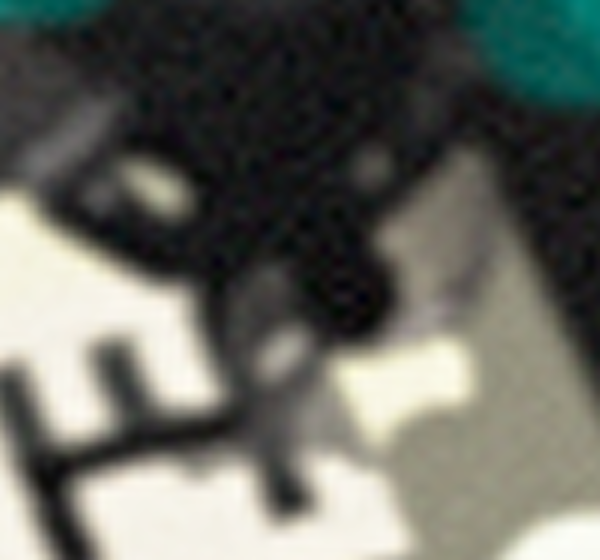

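The left wall is reached, with the ball at s4 (487,242). Now I go round to its far side and push it back into the near-left slot.

Run:
```python
from h import *
q=np.load("q.npy")
L=lambda P,**k:ctrl.servo_line(S2W(q,P),**k)
L([.002,.013,.158],feed=.06)
L([.002,.008,.215],feed=.12)
L([.052,.049,.215],feed=.12)
print(L([.052,.049,.156],feed=.08,f_stop=8));rep(q)
for x,z in ((.035,.155),(.022,.154),(.012,.153),(.002,.152),(-.007,.151)):
    r=L([x,.049,z],feed=.03,f_stop=7);rep(q,r)
    if r:break
else:
  for x in np.arange(-.009,-.0285,-.002):
    r=L([x,.049,.150],feed=.012,f_stop=7);rep(q,r)
    if r:break
snap("scene","s5")
```

```text
False
 18.55 S: [0.0522 0.0491 0.1566] F: [-0.39  0.24  0.25]
False 19.27 S: [0.035  0.049  0.1551] F: [ 0.16 -0.13  0.43]
False 19.85 S: [0.0218 0.049  0.1541] F: [ 0.93 -0.3   1.05]
False 20.33 S: [0.0116 0.049  0.1529] F: [ 0.12  0.04 -0.54]
False 20.82 S: [0.0016 0.049  0.1519] F: [ 1.03 -0.11  0.5 ]
False 21.27 S: [-0.0074  0.049   0.1509] F: [ 0.13 -0.13  0.09]
False 21.6 S: [-0.009   0.0491  0.15  ] F: [1.2  0.06 0.85]
False 21.92 S: [-0.0112  0.049   0.1498] F: [ 1.27  0.58 -1.74]
False 22.23 S: [-0.0131  0.049   0.15  ] F: [ 0.9  -0.28 -0.71]
False 22.55 S: [-0.0151  0.049   0.15  ] F: [ 1.51  0.39 -1.1 ]
False 22.87 S: [-0.0171  0.049   0.15  ] F: [ 1.36  0.07 -0.61]
False 23.18 S: [-0.0191  0.049   0.15  ] F: [ 0.64  0.36 -1.8 ]
False 23.5 S: [-0.0211  0.049   0.15  ] F: [ 1.49 -0.72 -0.53]
False 23.82 S: [-0.0226  0.0489  0.1499] F: [ 5.41 -1.16 -2.95]
True 24.02 S: [-0.0228  0.0489  0.1497] F: [4.52 0.36 0.86]
```

View pics/s5.png

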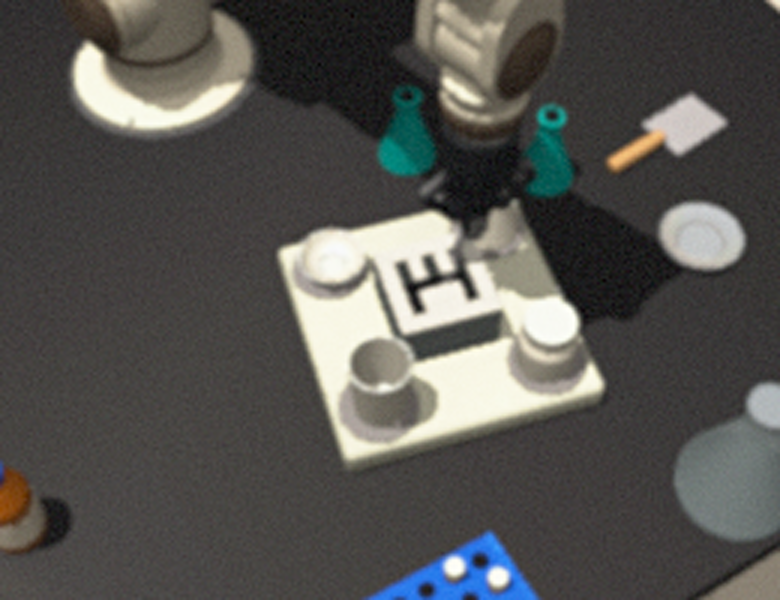

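The slot end is reached with the fingers at x=-22.8 mm, which puts the ball at about -48 mm, as specified. Next I retreat and check.

Run:
```python
from h import *
q=np.load("q.npy")
L=lambda P,**k:ctrl.servo_line(S2W(q,P),**k)
L([-.008,.049,.151],feed=.05)
L([.002,.049,.26],feed=.15)
ctrl.movep(S2W(q,[-.05,-.28,.30]),R0(q));rep(q)
snap("scene","s6");snap("top","t6")
print([(n,((proj(n,S2W(q,ball(l,c)))[0]-o+1/3)*3).round(0),l,c) for n,o in(("scene",[130,100]),("top",[150,110])) for l,c in ((-.33,.33),(-.28,.33))])
```

```text
26.68 S: [-0.0497 -0.2793  0.2997] F: [ 0.68 -0.3  -0.34]
[('scene', array([462., 212.]), -0.33, 0.33), ('scene', array([465., 215.]), -0.28, 0.33), ('top', array([163., 257.]), -0.33, 0.33), ('top', array([164., 249.]), -0.28, 0.33)]
```

View pics/s6.png

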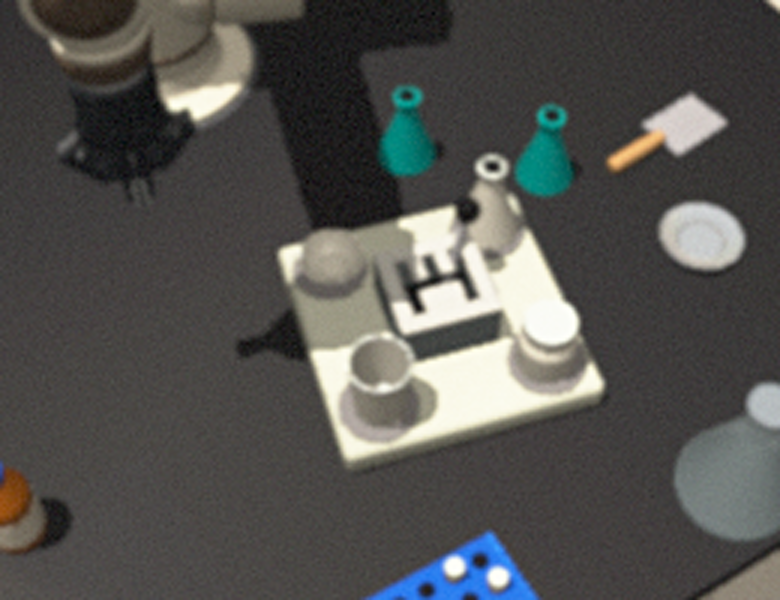

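View pics/t6.png

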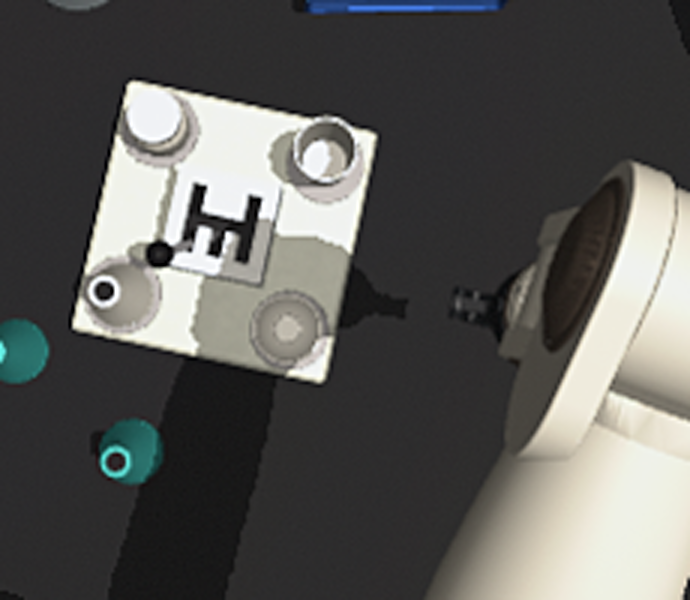

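In t6 the ball is at (160,253) and in s6 at (467,209), which fits along ≈ -0.32 and across ≈ +0.35. All four vessels stand where they were at the start. Handing in.

Run:
```python
from plant import ctrl
ctrl.close_job()
```

```text
the job is handed in; nothing more can be done
```

The lever is in the near-left corner slot, where the white flask stands, and the job is handed in; no verdict was reported. With the closed fingertips I pushed the ball out of the park slot onto the crossbar, then left to the side wall, then back to the slot's end. It entered no other corner slot.

- **Force:** the highest reading I took while pushing was about 6 N, and each push stopped at its wall.
- **Lever position:** the last push stopped with the ball at about x = -48 mm, the given slot end. The final pictures fit along ≈ -0.32 rad and across ≈ +0.35 rad.
- **Surroundings:** the four vessels and the bystanders in view look unmoved. The arm ended clear of everything at about 27 s.
- **Disagreement:** my stirrer fit had leftover errors of about 1 to 1.5 pixels (3–4 mm). The first fit was worse because I misread one corner, so I redid it before moving.

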